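# Seat a lens barrel in the V-block of a plate imager and hold it pressed

### The arm

A 7-joint arm with a two-finger parallel gripper is mounted at the origin on the work surface. World frame = base frame: x ahead of the robot, y to its left, z up, the work surface at z = 0. Lengths are in mm, angles in rad, forces in N, time in s.
With the tool pointing down it reaches from about 425 to 800 mm from the base axis. Payload 8.3 kg.
Tool frame: the origin (TCP) lies at the very end of the fingers, on their centre line; the grasp point (between the pads) lies 19 mm behind it; z points along the fingers, y is the line along which they close (so a half turn about z gives the same grasp; the last joint's range is limited). The gripper opens to 85 mm and grips with 20 to 120 N. Pads are 22 mm wide; open, the fingers measure 114 mm over their backs; the gripper's body (76 mm by 85 mm) begins 54 mm behind the grasp point. The pads swing forward as they close: fully open they stand 13 mm farther back than shut.
Start: joints at [-1.293, 0.383, 0.016, 1.37, -0.006, 1.388, -0.046], TCP at [208.849, 589.055, 231.279] pointing down, gripper open.
Joint ranges: [-2.95, 2.95], [-0.25, 2.06], [-1.52, 1.56], [0.18, 2.33], [-1.44, 4.58], [0.02, 2.06], [-3.01, 3.01]. Speed limits (rad/s): [2.39, 2.39, 3.01, 3.01, 3.14, 3.14, 3.14].

### API

Orientations are given as a unit quaternion [w, x, y, z].
In Python, from workcell import r, ik, eyes gives the robot as it stands. Calls block until the motion is done:
- r.goto(position, orientation): joint-space move of the TCP to a pose.
- r.movel(position, ori=None, max_speed=150): straight line of the TCP; ori=None keeps the orientation; max_speed is the mean speed in mm/s.
- r.move_j(angles): joint-space move.
- r.move_gripper(opening): finger opening in mm; the grip force is fixed at half the most; returns when the fingers have stopped.
- r.wait(seconds).
- ik(position, orientation): joint angles nearest the present ones, or None.
- r.state(): the state.
- eyes.snapshot(name): name is "scene" or "side" or "wrist"; returns the picture (384x512x3 uint8, red, green, blue); there is no depth.
- eyes.camera_model(name): a dict with "intrinsics" (3x3 intrinsics, pixels), "pose" (4x4, takes a point from camera to world coordinates); the wrist camera has in their place "hand_eye" (4x4, takes a point from camera to tool coordinates, whose origin is the TCP and whose axes are the flange's). Camera axes: x right, y up, looking along -z (the intrinsics and any distortion apply to the point x, -y, -z); pixel columns grow to the right and rows downward; lengths in mm; the calibration is good to about 2 mm. A picture is of the moment at which its call begins: read the wrist's pose just before it. camera_model takes no time and is no camera call.
A pose or a line that the arm cannot do raises r.PlanningError and nothing moves.
- r.hand_in(): hands the job in; it is judged then, once.
The state is a dict: "t": time; "qpos": joint angles; "qvel": joint speeds; "joint_torque": joint torques, N m; "position": TCP position; "orientation": TCP orientation; "ft_force": force on the tool from outside, world axes, zero at the start; "wrist_torque": the same for the moment, N m; "grip_width": finger opening in mm; "finger_force": force on a finger pad.
Only numpy, scipy, OpenCV 4.12 (cv2) and the standard library are available. Lean on these libraries where they do the work, as an engineer would, in place of code of your own. Each camera call takes 0.05 s, during which the arm holds its last target. There are 200 camera calls.

### The job

Take the thick lens barrel with the collar out of its plastic rest, lift it clear and lay it gently in the steel V-block, collar at the end away from the black sensor post, centred lengthwise so that both the collar and the bare end overhang the steel, lying flat on both sloping faces. Finish while the gripper is still holding it there, pushed straight down with about 20 newtons so that it is firmly and evenly pressed on both faces (a colleague will clamp it): do not back away at the end. Leave the thin barrel and everything else on the bench where it is.

Things in the scene. Friction and masses are not known exactly. Their poses are not given: they have to be found in the camera images.
- barrel_mid (a point): Mid point, on the axis, of the lens barrel to be seated: an aluminium cylinder 36 mm thick, 140 mm long, about 0.22 kg, with a dark collar 46 mm in diameter on the last 10 mm of its +x end. x runs along the axis towards the collar; it may be rolled about x. It starts level in its rest, this point 40 mm above the bench; grip it here, across its diameter.
- collar_end (a point): Centre of the barrel's end face at the collar, 70 mm from its mid point along its +x; the bare end is 70 mm the other way.
- barrel: The same lens barrel; its origin and axes are those of barrel_mid.
- seat (a point): Where the barrel's mid point lies when seated in the V-block, 51.5 mm above the bench: x runs level along the V, away from the sensor post, z up. Two steel V-pieces, at x = -52 to -30 and 30 to 52 mm; the 60 mm gap between them is open for the fingers down to the base plate (12 mm above the bench). Right-angled V, 68 mm wide outside; its upper edges are level with the seated axis.
- vblock: The whole V-block fixture, rigid and bolted down; its origin lies on the bench under the seat, same axes. Aluminium base plate 190 x 90 x 12 mm, from x = -120 to 70 mm; a black sensor post, 50 mm wide, its top 78 mm above the bench, at x = -116 to -90 mm.
- vface_left: The sloping steel V faces on the seat's +y side (both pieces); the origin is on the bench under the seat point. Contact line 12.7 mm from the seat's axis sideways and below.
- vface_right: The same on the seat's -y side; the same origin.
- rest_a: Grey plastic rest of the collared barrel, bolted down, origin under its middle at bench height: base 120 x 75 mm, 6 mm thick, with two cross-bars 20 mm wide at x = -41 and +41 mm, 22 mm high, with lips up to 30 mm high that keep the barrel from rolling. The barrel lies along its x. The 62 mm between the bars is open down to the base. It may be on the left or the right of the V-block.
- spare_mid (a point): Mid point of the thin barrel, to be left alone: a plain aluminium cylinder 24 mm in diameter, 120 mm long, without collar, in a rest of the same kind on the other side of the V-block; 34 mm above the bench.
- well_plate: Clear 24-well plate with blue well bottoms, 127 x 85 x 19 mm; origin under its middle. Bystander.
- petri: Two stacked clear dishes, 93 mm in diameter, 30 mm high; origin under the middle. Bystander.
- vial: Small capped vial, 28 mm in diameter, 55 mm high, standing; origin under it. Bystander.
- marker: Black marker pen, 14 mm thick, 130 mm long, lying; origin under its middle. Bystander.
- pipette: White pipette lying flat, 230 mm long, 26 mm thick; origin under the front end of its handle, 140 mm from its rear end. Bystander.
Not all that is in view belongs to the job. Leave any blue look-alike of the barrel alone.

How it is judged:
By the outcome, as a careful person would: the job done as asked, in the order asked, and still so for the second after the job is handed in, while the arm keeps its last pose, push and grip.
It also fails if it takes over 48 s, if anything falls off the work surface, if the arm or the gripper's body presses on something with over 40 N, if the wrist force passes 120 N, or if a joint passes its speed limit or range.

## Working session

There is one attempt and no reset: what is moved stays moved. The work goes in short steps, each a Python script; the robot and the scene stay as the last script left them, time stands still between calls to the robot, and variables do not carry over. Pictures are saved under pics/ and viewed, at most 10 in all, crops included, and the job is handed in when it is done.

```bash
mkdir -p pics; ls; python3 - <<'E'
from workcell import r,ik,eyes
import cv2
for n in("scene","side"):
    im=eyes.snapshot(n); cv2.imwrite(f"pics/{n}0.png",cv2.resize(im[:,:,::-1],(800,600),interpolation=cv2.INTER_CUBIC))
    m=eyes.camera_model(n); print(n,m)
m=eyes.camera_model("wrist");print(m)
s=r.state();print(s)
E
```

```text
pics
scene {'intrinsics': array([[353.93008964,   0.        , 253.17182326],
       [  0.        , 353.93008964, 195.12967749],
       [  0.        ,   0.        ,   1.        ]]), 'pose': array([[ 6.37597579e-01, -4.74963357e-01,  6.06530409e-01,
         1.19041976e+03],
       [ 7.70316757e-01,  4.02299143e-01, -4.94739824e-01,
        -3.91311819e+02],
       [-9.02337627e-03,  7.82665451e-01,  6.22377193e-01,
         7.12276438e+02],
       [ 0.00000000e+00,  0.00000000e+00,  0.00000000e+00,
         1.00000000e+00]])}
side {'intrinsics': array([[430.03428818,   0.        , 251.10057652],
       [  0.        , 430.03428818, 184.4475061 ],
       [  0.        ,   0.        ,   1.        ]]), 'pose': array([[ 9.52462971e-01,  1.93758869e-01, -2.35099529e-01,
         2.97982387e+02],
       [-3.04582697e-01,  6.22358506e-01, -7.21040408e-01,
        -7.17680775e+02],
       [ 6.60821781e-03,  7.58371538e-01,  6.51789031e-01,
         8.34833132e+02],
       [ 0.00000000e+00,  0.00000000e+00,  0.00000000e+00,
         1.00000000e+00]])}
{'intrinsics': array([[333.16616082,   0.   
[... 532 characters left out ...]
 0.01639362,  1.37104855, -0.00632893,
        1.38820877, -0.04648408]), 'qvel': array([ 5.85237362e-04, -3.07391450e-03, -1.14329411e-03, -2.25501835e-03,
        1.23067345e-04, -3.91165937e-04, -6.54613764e-05]), 'joint_torque': array([ 3.75141637e-03, -6.29127932e+01,  8.48031398e-01, -3.72757745e+01,
        1.68669736e-02,  1.04220252e-02,  1.50495254e-05]), 'position': array([208.70734315, 588.63792148, 230.37325993]), 'orientation': array([-1.48479834e-04,  1.69543761e-01,  9.85522258e-01, -8.77443941e-04]), 'ft_force': array([-0.11657408,  0.1514285 , -0.17007166]), 'wrist_torque': array([ 0.002832  , -0.06385339, -0.00525241]), 'finger_force': 0.0, 'grip_width': 85.08762426352011}
```

View pics/scene0.png

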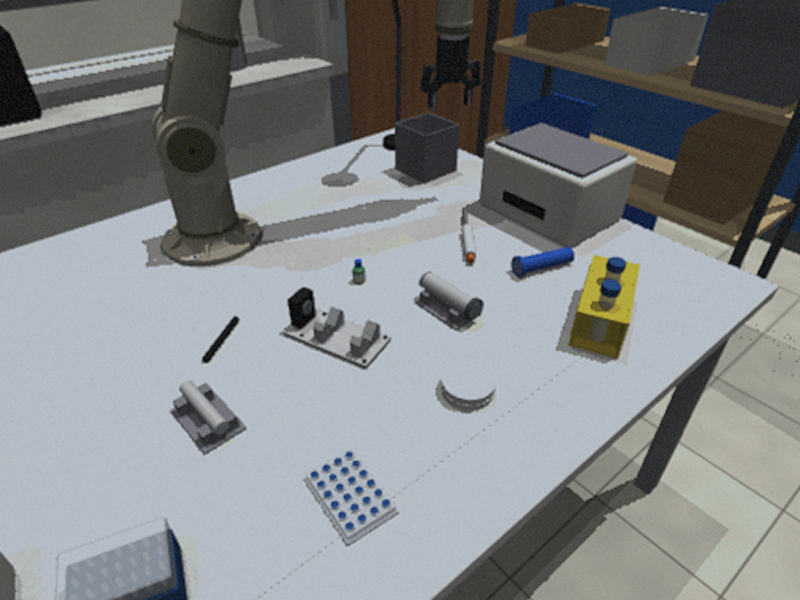

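View pics/side0.png

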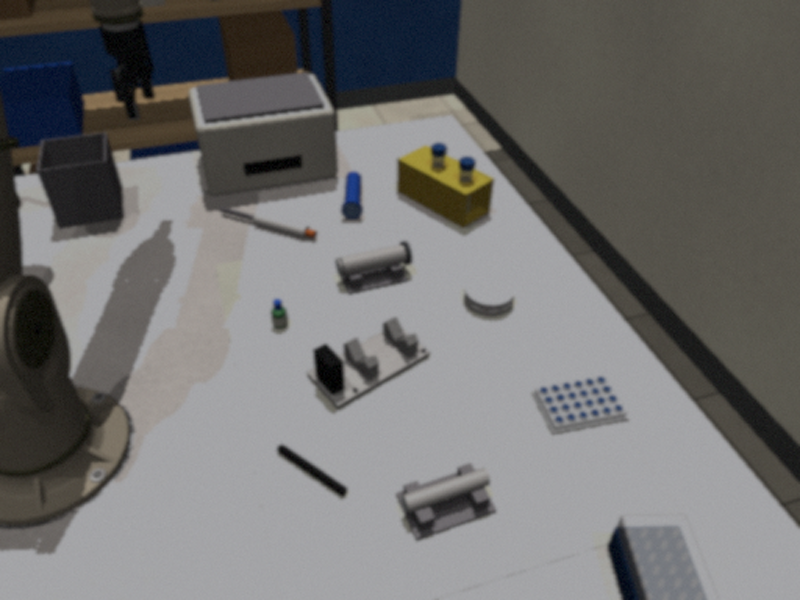

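The scene view shows three candidates: the thick silver barrel with a dark collar at (450,297), the thin plain barrel at (203,408), and the blue look-alike at (543,262). The thick one fits. In the side view it is at (373,262) with its collar at (407,253), and the V-block is at (375,360) with its post at (328,368).

```bash
cat > h.py <<'E'
import numpy as np,cv2
from workcell import r,ik,eyes
from scipy.spatial.transform import Rotation as R
def cam(name,st=None):
    m=eyes.camera_model(name); K=m["intrinsics"]
    if name=="wrist":
        q=st["orientation"];T=np.eye(4);T[:3,:3]=R.from_quat([q[1],q[2],q[3],q[0]]).as_matrix();T[:3,3]=st["position"]
        return K,T@m["hand_eye"]
    return K,m["pose"]
def onz(K,P,uv,z):
    uv=np.asarray(uv,float); d=np.linalg.inv(K)@[uv[0],uv[1],1]; d=P[:3,:3]@(d*[1,-1,-1]); o=P[:3,3]
    return o+d*(z-o[2])/d[2]
def proj(K,P,X):
    p=(np.asarray(X)-P[:3,3])@P[:3,:3]*[1,-1,-1]; p=p@K.T; return p[...,:2]/p[...,2:]
def down(yaw): # tool z down, tool x along yaw
    c,s=np.cos(yaw),np.sin(yaw)
    q=R.from_matrix(np.array([[c,s,0],[s,-c,0],[0,0,-1]])).as_quat(); return np.array([q[3],*q[:3]])
E
python3 - <<'E'
from h import *
for n,pts in {"scene":dict(bareT=(428,275,50),colT=(478,302,50),post=(303,293,78),v1=(329,322,52),v2=(366,335,52),spare=(203,405,40)),
 "side":dict(bareT=(341,262,45),colT=(406,252,45),post=(326,350,78),v1=(361,352,52),v2=(400,333,52),spare=(447,487,40))}.items():
    K,P=cam(n)
    for k,(u,v,z) in pts.items(): print(n,k,onz(K,P,(u*.64,v*.64),z).round(0))
s=r.state();print(R.from_quat(np.roll(s["orientation"],-1)).as_matrix().round(2))
E
```

```text
scene bareT [512. 249.  50.]
scene colT [641. 262.  50.]
scene post [431.   2.  78.]
scene v1 [507.   7.  52.]
scene v2 [580.  38.  52.]
scene spare [ 534. -256.   40.]
side bareT [513. 257.  45.]
side colT [641. 250.  45.]
side post [427.   9.  78.]
side v1 [484.  13.  52.]
side v2 [558.  36.  52.]
side spare [ 530. -253.   40.]
[[-0.94  0.33 -0.  ]
 [ 0.33  0.94 -0.  ]
 [-0.   -0.   -1.  ]]
```

```bash
python3 - <<'E'
from h import *
import json
out={}
for n,p,y in(("b",[577,254,190],np.pi),("v",[520,20,190],np.pi+.36)):
    r.goto(p,down(y)); r.wait(.3); s=r.state(); im=eyes.snapshot("wrist")
    np.savez(f"{n}1.npz",im=im,position=s["position"],orientation=s["orientation"])
    cv2.imwrite(f"pics/{n}1.png",cv2.resize(im[:,:,::-1],(800,600),interpolation=cv2.INTER_CUBIC)); print(s["t"],s["position"],s["qpos"].round(2),s["ft_force"])
E
```

```text
2.2167 [576.76333679 254.59943334 190.0418664 ] [-0.65  0.42  0.25  1.43 -0.11  1.31  1.18] [-0.37077533  0.20090642  0.10451282]
3.5167 [520.222424    20.99572454 189.80035238] [-0.36  0.18  0.3   1.73 -0.06  1.24  1.88] [ 1.01840977 -0.74976554  1.14810595]
```

View pics/b1.png

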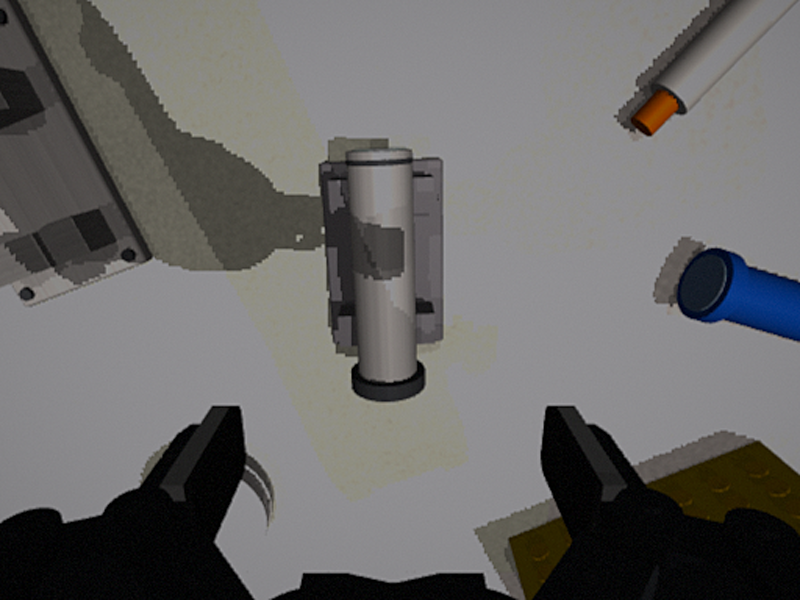

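View pics/v1.png

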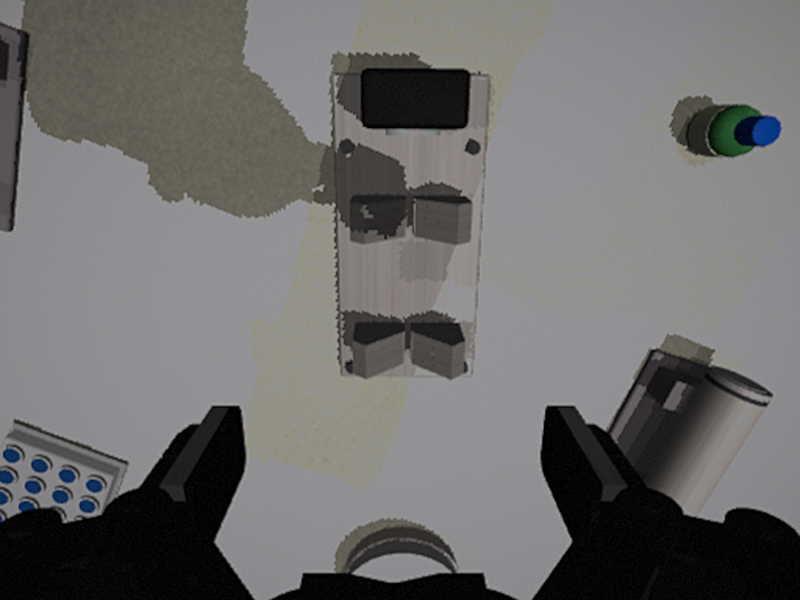

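b1: the barrel's bare end is at about (379,157) and its dark collar at (388,380), so this is the right one. v1: the V-block's post is at (415,100), the V-pieces are at (410,218) and (408,347), and the base plate's corners are at about (333,73), (490,75), (342,376) and (473,376). I'll enlarge both for precise fits.

```bash
python3 - <<'E'
import numpy as np,cv2
b=np.load("b1.npz")["im"][:,:,::-1];v=np.load("v1.npz")["im"][:,:,::-1]
def crop(im,x0,y0,w,h,s,n):
    c=cv2.resize(im[y0:y0+h,x0:x0+w],None,fx=s,fy=s,interpolation=cv2.INTER_CUBIC)
    c=cv2.convertScaleAbs(c,alpha=1.5)
    for i in range(0,w,20):
        cv2.putText(c,str(x0+i),(i*s,10),0,.35,(0,0,255)); cv2.line(c,(i*s,12),(i*s,18),(0,0,255))
    for i in range(0,h,20):
        cv2.putText(c,str(y0+i),(0,i*s+4),0,.35,(0,0,255)); cv2.line(c,(24,i*s),(30,i*s),(0,0,255))
    cv2.imwrite(n,c)
crop(b,190,85,120,175,3,"pics/b1c.png") if 0 else crop(b,160,84,180,180,3,"pics/b1c.png")
crop(v,180,36,190,210,3 if 0 else 2,"pics/v1c.png") if 0 else crop(v,200,40,150,212,2,"pics/x.png") if 0 else crop(v,195,40,140,198,3,"pics/v1c.png")
E
```

```text
(no output)
```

View pics/b1c.png

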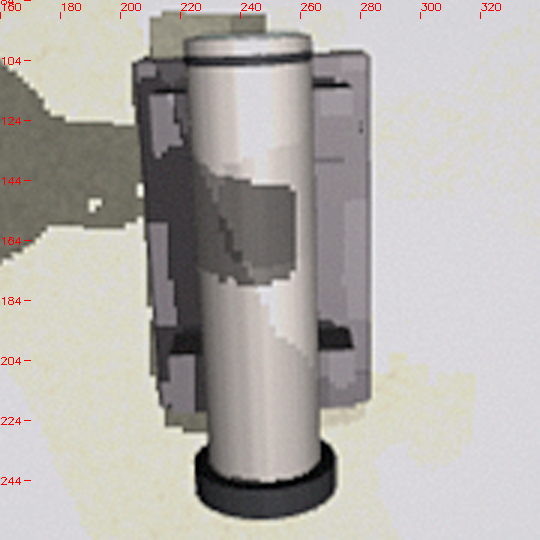

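View pics/v1c.png

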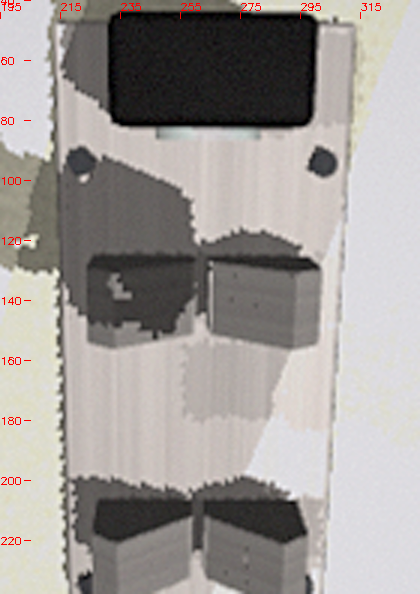

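```bash
cat > fit.py <<'E'
from h import *
from scipy.optimize import least_squares
def Rz(a): c,s=np.cos(a),np.sin(a); return np.array([[c,-s,0],[s,c,0],[0,0,1]])
def ld(n): d=np.load(n); return cam("wrist",d)
K,P=ld("v1.npz")
A=np.array([[-120,45,12,313.6,48],[-120,-45,12,213.1,47],[70,-45,12,218.9,240.6],[70,45,12,302.7,240.6],
[30,-34,51.5,227.3,220.3],[30,34,51.5,297,220],[52,-34,51.5,229.1,241.3],[52,34,51.5,296.3,241.9],
[-52,-34,51.5,224.3,129.3],[-52,34,51.5,301.7,128.7],[-30,-34,51.5,226,155.3],[-30,34,51.5,300.7,155.3],
[-116,25,78,300.3,44.5],[-116,-25,78,231,44.5],[-90,-25,78,231.5,82],[-90,25,78,300.3,82]])
def f(p): return (proj(K,P,A[:,:3]@Rz(p[2]).T+[p[0],p[1],0])-A[:,3:]).ravel()
s=least_squares(f,[535,25,.36],loss="soft_l1"); print("seat",s.x); print(s.fun.reshape(-1,2).round(1).tolist())
K,P=ld("b1.npz")
t=np.linspace(0,2*np.pi,60)
def cyl(x0,x1,rad,p): 
    c=np.array([[x,rad*np.cos(a),rad*np.sin(a)+40] for x in(x0,x1) for a in t])
    return cv2.convexHull(proj(K,P,c@Rz(p[2]).T+[p[0],p[1],0]).astype(np.float32))
body=[(222.7,114),(229.3,230.7),(264.2,114),(266,230.7),(242.7,95)]; col=[(248.3,256.7),(225,240),(271.7,240)]
def g(p):
    b,c=cyl(-70,60,18,p),cyl(60,70,23,p)
    return [cv2.pointPolygonTest(b,q,True) for q in body]+[cv2.pointPolygonTest(c,q,True) for q in col]
s2=least_squares(g,[577,254,0],diff_step=1e-3,x_scale=[10,10,.1],loss="soft_l1"); print("barrel",s2.x,np.round(g(s2.x),1))
np.save("poses.npy",[s.x,s2.x])
# checks
for nm,cs in(("seat",s.x),("bar",s2.x)):
  for c in("scene","side"):
    k,p=cam(c); z=78 if nm=="seat" else 40
    q=[(-103,0,78),(41,0,51.5)] if nm=="seat" else [(-70,0,40),(70,0,40)]
    print(nm,c,(proj(k,p,np.array(q)@Rz(cs[2]).T+[cs[0],cs[1],0])/.64).round())
E
python3 fit.py
```

```text
seat [523.94172247  32.14520792  -5.92295301]
[[0.7, -1.8], [-1.0, -1.0], [-0.4, 0.4], [0.5, 0.5], [-2.1, 0.5], [2.8, 0.9], [-3.4, 1.2], [2.3, 0.8], [-1.4, 0.6], [2.8, 1.4], [-2.4, 0.6], [2.4, 0.8], [1.8, -2.1], [-0.6, -2.2], [-0.5, -0.3], [-0.0, -0.2]]
barrel [5.75048864e+02 2.48493675e+02 3.24263528e-02] [0.3 0.3 0.3 0.6 0.2 0.2 0.6 0.3]
seat scene [[299. 293.]
 [364. 328.]]
seat side [[328. 356.]
 [401. 328.]]
bar scene [[425. 278.]
 [475. 309.]]
bar side [[338. 268.]
 [408. 253.]]
```

Fits check out: the seat is at (523.9, 32.1) with yaw 0.360, and the barrel at (575.0, 248.5) with yaw 0.032. Both agree with the fixed cameras to within a few px. Next I grasp.

```bash
python3 - <<'E'
from h import *
p=np.load("poses.npy")[1]
q=down(np.pi+p[2])
def st(n): s=r.state();print(n,round(s["t"],2),s["position"].round(1),"F",s["ft_force"].round(1),"T",s["wrist_torque"].round(2),"w",round(s["grip_width"],1),round(s["finger_force"],1))
r.goto([p[0],p[1],110],q); r.movel([p[0],p[1],18],q,max_speed=80); st("down")
r.move_gripper(41); st("41")
r.move_gripper(20); st("closed")
r.movel([p[0],p[1],22],q,max_speed=20); r.wait(.3); st("up4")
r.movel([p[0],p[1],120],q,max_speed=100); r.wait(.3); st("up")
s=r.state(); im=eyes.snapshot("side"); im2=eyes.snapshot("wrist")
K,P=cam("side"); u,v=proj(K,P,np.array([p[0],p[1],130])).astype(int)
a=cv2.resize(im[max(0,v-75):v+75,max(0,u-75):u+75],(400,400),interpolation=cv2.INTER_CUBIC); b=cv2.resize(im2,(400,300))
c=np.zeros((400,800,3),np.uint8); c[:,:400]=a; c[:300,400:]=b
cv2.imwrite("pics/held.png",c[:,:,::-1])
E
```

```text
down 5.84 [575.6 248.7  18.7] F [-0.6  0.6  0.6] T [-0.   -0.02 -0.03] w 85.1 0.0
41 6.35 [575.  248.5  18. ] F [ 0.4 -0.1  0.1] T [-0.02 -0.03  0.02] w 41.0 0.0
closed 6.57 [575.2 248.6  18.3] F [-1.1 -0.8  3.5] T [-0.04  0.17  0.06] w 34.3 59.5
up4 7.22 [575.  248.4  21.8] F [-0.3 -0.3 -2.5] T [-0.05  0.   -0.01] w 34.6 59.8
up 8.65 [574.9 248.4 119.5] F [-0.2 -0.2 -2.4] T [0.   0.   0.02] w 34.5 59.9
```

View pics/held.png

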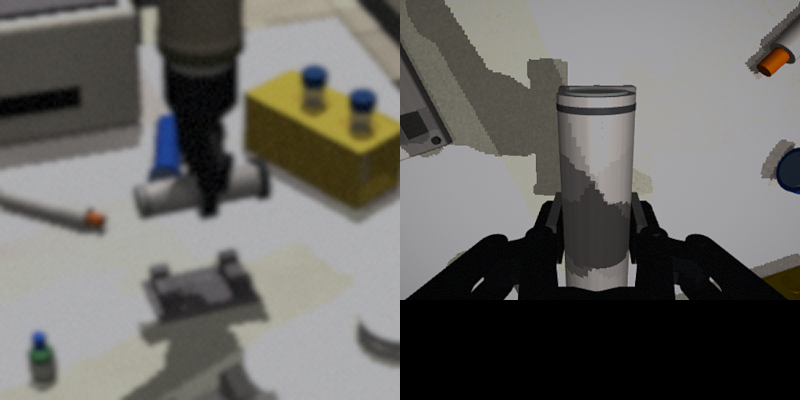

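The barrel is held level, with the collar on the far side and the bare end (wrist view, about (596,90)) towards the camera. The rest is empty. I'll check the lengthwise offset in hand while moving above the seat.

```bash
cat >> h.py <<'E'
def st(n,yaw=0.3602):
    s=r.state();c,q=np.cos(yaw),np.sin(yaw);M=np.array([[c,q,0],[-q,c,0],[0,0,1]])
    F=M@s["ft_force"];T=M@s["wrist_torque"]
    print(n,round(s["t"],2),s["position"].round(2),"Fseat",F.round(1),"T",T.round(2),"w",round(s["grip_width"],1),round(s["finger_force"],1)); return s,F,T
E
python3 - <<'E'
from h import *
p=np.load("poses.npy")[0]; q=down(np.pi+p[2])
r.goto([p[0],p[1],120],q); r.movel([p[0],p[1],60],q,max_speed=80); r.wait(.3); s,_,_=st("above")
im=eyes.snapshot("wrist"); K,P=cam("wrist",s)
im2=eyes.snapshot("scene");im3=eyes.snapshot("side")
Rt=R.from_quat(np.roll(s["orientation"],-1)).as_matrix()
for x in(67,70,73):
    t=np.linspace(0,2*np.pi,9)[:-1]; X=np.array([[x,18*np.cos(a),-21.8-18*np.sin(a)] for a in t])
    print(x,((proj(K,P,X@Rt.T+s["position"])-[180,60])*4).round().tolist())
a=cv2.resize(im[60:160,180:340],None,fx=4,fy=4,interpolation=cv2.INTER_CUBIC)[:,:640]
def crop(n,im):
    K,P=cam(n); u,v=proj(K,P,np.array([p[0],p[1],70])).astype(int); return cv2.resize(im[v-50:v+50,u-80:u+80],(400,250),interpolation=cv2.INTER_CUBIC)
c=np.zeros((590,800,3),np.uint8); c[:340,:640]=a[:340]; c[340:,:400]=crop("scene",im2);c[340:,400:]=crop("side",im3)
cv2.imwrite("pics/above.png",c[:,:,::-1])
E
```

```text
above 10.84 [524.19  32.18  60.38] Fseat [-0.7 -0.  -2.8] T [-0.01 -0.    0.03] w 34.5 59.9
67 [[498.0, 265.0], [456.0, 284.0], [298.0, 293.0], [139.0, 284.0], [95.0, 264.0], [166.0, 249.0], [295.0, 243.0], [425.0, 249.0]]
70 [[500.0, 230.0], [458.0, 246.0], [298.0, 253.0], [137.0, 246.0], [93.0, 230.0], [165.0, 217.0], [295.0, 213.0], [426.0, 218.0]]
73 [[502.0, 195.0], [460.0, 207.0], [298.0, 213.0], [136.0, 207.0], [92.0, 195.0], [164.0, 186.0], [295.0, 182.0], [427.0, 186.0]]
```

View pics/above.png

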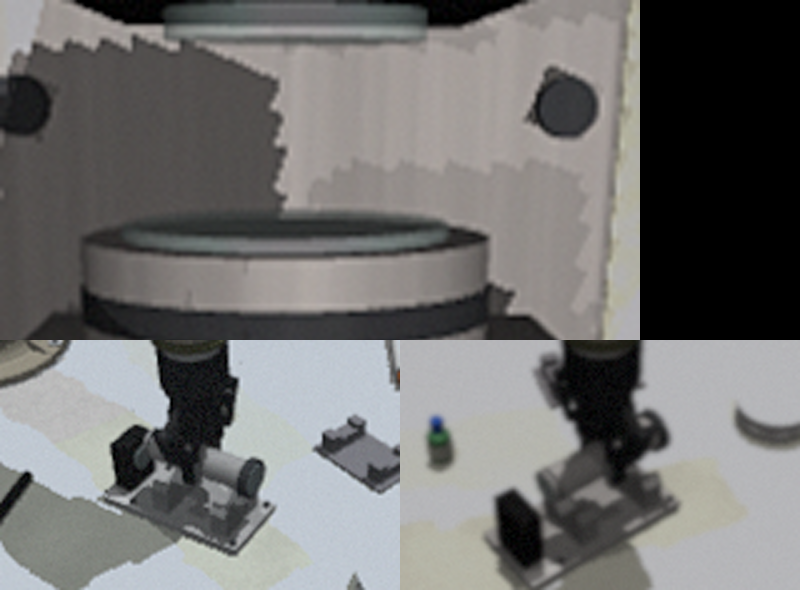

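The bare end matches a mid point within 0.5 mm of the TCP lengthwise. It appears about 1 mm off sideways, which is a camera bias, so I'll shift the seat estimate +0.7 mm in y and descend using force feedback.

```bash
python3 - <<'E'
from h import *
p=np.load("poses.npy")[0]; yaw=p[2]; q=down(np.pi+yaw); n=np.array([-np.sin(yaw),np.cos(yaw)])
lat=.7
def go(z,v=20): r.movel([*(p[:2]+lat*n),z],q,max_speed=v)
go(34,50); r.wait(.3); st("34"); z=34
while z>28.5:
    z-=.5; go(z,10); r.wait(.1); s,F,T=st(f"z{z}")
    if F[2]>5: break
E
```

```text
34 11.96 [523.9   32.82  34.27] Fseat [ 0.  -0.4 -1.9] T [-0.02  0.    0.01] w 34.2 59.9
z33.5 12.31 [523.69  32.8   33.5 ] Fseat [ 0.3  0.1 -2.9] T [-0.06 -0.03  0.03] w 34.6 59.9
z33.0 12.66 [523.65  32.81  32.97] Fseat [-0.   0.3 -1.6] T [-0.03 -0.01  0.  ] w 34.4 59.9
z32.5 13.01 [523.69  32.78  32.49] Fseat [-0.2  1.6 -2.3] T [-0.02  0.02 -0.01] w 34.6 59.9
z32.0 13.36 [523.69  32.79  31.98] Fseat [ 0.3 -0.2 -2.7] T [-0.05 -0.03 -0.01] w 34.1 59.9
z31.5 13.71 [523.65  32.77  31.46] Fseat [ 0.2  0.5 -2.7] T [-0.06  0.03 -0.07] w 34.5 59.9
z31.0 14.06 [523.7   32.79  30.98] Fseat [-0.1  0.1 -2.5] T [0.   0.01 0.04] w 34.6 59.9
z30.5 14.41 [523.71  32.77  30.5 ] Fseat [ 0.1  0.5 -2.1] T [ 0.02  0.02 -0.02] w 34.5 59.9
z30.0 14.76 [523.83  32.72  30.09] Fseat [-0.2 -0.6 -1.3] T [-0.05  0.03 -0.1 ] w 34.7 59.9
z29.5 15.11 [523.94  32.69  29.88] Fseat [-2.  -0.3  5.4] T [-0.09  0.37 -0.14] w 34.6 60.5
```

```bash
cat > servo.py <<'E'
from h import *
import json,sys
p=np.load("poses.npy")[0]; yaw0=p[2]; n=np.array([-np.sin(yaw0),np.cos(yaw0)]);ex=np.array([np.cos(yaw0),np.sin(yaw0)])
def cmd(c,v=10):
    Rw=R.from_rotvec(c["pitch"]*np.array([*n,0]))*R.from_rotvec([0,0,c["yaw"]])*R.from_quat(np.roll(down(np.pi+yaw0),-1))
    qq=Rw.as_quat(); r.movel([*(p[:2]+c["lat"]*n+c["lon"]*ex),c["z"]],np.array([qq[3],*qq[:3]]),max_speed=v)
def mean(k=5):
    Fs=[];Ts=[];c,s=np.cos(yaw0),np.sin(yaw0);M=np.array([[c,s,0],[-s,c,0],[0,0,1]])
    for _ in range(k): r.wait(.04); S=r.state(); Fs.append(M@S["ft_force"]);Ts.append(M@S["wrist_torque"])
    F,T=np.mean(Fs,0),np.mean(Ts,0); print(round(S["t"],2),S["position"].round(2),"F",F.round(1),"T",T.round(2)); return F,T
E
python3 - <<'E'
from servo import *
c=dict(lat=.7,lon=0,z=29.5,pitch=0,yaw=0)
F,T=mean()
for i in range(7):
    c["z"]-=np.clip((10-F[2])/40,-.2,.2); c["pitch"]+=np.clip(T[1]*.012,-.005,.005)   # lower the lighter end
    c["lat"]+=np.clip(F[1]/60,-.2,.2)
    cmd(c); F,T=mean(); print({k:round(v,4) for k,v in c.items()})
json.dump(c,open("c.json","w"))
E
```

```text
15.32 [523.95  32.68  29.86] F [-2.6 -0.6  5.4] T [-0.09  0.43 -0.17]
15.78 [523.87  32.64  29.84] F [-3.3 -0.1  7. ] T [-0.05  0.53 -0.21]
{'lat': np.float64(0.6898), 'lon': 0, 'z': np.float64(29.3842), 'pitch': np.float64(0.005), 'yaw': 0}
16.23 [523.82  32.59  29.8 ] F [-3.7 -0.3  8. ] T [-0.    0.62 -0.2 ]
{'lat': np.float64(0.6885), 'lon': 0, 'z': np.float64(29.308), 'pitch': np.float64(0.01), 'yaw': 0}
16.69 [523.71  32.5   29.76] F [-4.7 -0.3  8.3] T [ 0.01  0.69 -0.26]
{'lat': np.float64(0.6831), 'lon': 0, 'z': np.float64(29.257), 'pitch': np.float64(0.015), 'yaw': 0}
17.15 [523.71  32.45  29.77] F [-4.7 -0.4  9. ] T [ 0.05  0.74 -0.23]
{'lat': np.float64(0.6785), 'lon': 0, 'z': np.float64(29.2147), 'pitch': np.float64(0.02), 'yaw': 0}
17.61 [523.75  32.39  29.75] F [-4.4 -0.8  8.7] T [-0.01  0.69 -0.26]
{'lat': np.float64(0.6715), 'lon': 0, 'z': np.float64(29.1908), 'pitch': np.float64(0.025), 'yaw': 0}
18.07 [523.72  32.27  29.75] F [-5.  -0.7  8.8] T [-0.    0.74 -0.2 ]
{'lat': np.float64(0.6581), 'lon': 0, 'z': np.float64(29.1581), 'pitch': np.float64(0.03), 'yaw': 0}
18.52 [523.64  32.24  29.78] F [-6.2 -0.6 10.2] T [-0.04  0.8  -0.16]
{'lat': np.float64(0.6461), 'lon': 0, 'z': np.float64(29.1275), 'pitch': np.float64(0.035), 'yaw': 0}
```

```bash
python3 - <<'E'
from servo import *
c=json.load(open("c.json"))
def att():
    s=r.state(); M=R.from_quat(np.roll(s["orientation"],-1))*R.from_quat(np.roll(down(np.pi+yaw0),-1)).inv(); v=M.as_rotvec(); print("   att seat",(v[:2]@ex).round(4),(v[:2]@n).round(4),v[2].round(4))
att()
for k,v in(("pitch",.02),("pitch",0.),("lon",-.25),("lon",-.5)):
    c[k]=v; cmd(c,20); print(k,v,end=" "); F,T=mean(3); att()
json.dump(c,open("c.json","w"))
E
```

```text
att seat -0.0001 0.0351 -0.0008
pitch 0.02 18.9 [523.97  32.38  29.79] F [-4.1 -1.   8.1] T [-0.13  0.57 -0.2 ]
   att seat -0.0003 0.0193 -0.0006
pitch 0.0 19.27 [524.36  32.54  29.77] F [-1.6 -0.9  6.7] T [-0.24  0.37 -0.28]
   att seat -0.0005 -0.0013 -0.0005
lon -0.25 19.65 [524.38  32.54  29.77] F [-0.6 -0.9  6.2] T [-0.27  0.21 -0.28]
   att seat -0.0006 -0.0016 -0.0004
lon -0.5 20.02 [524.33  32.53  29.79] F [ 0.6 -1.3  5.1] T [-0.37 -0.11 -0.3 ]
   att seat -0.0006 -0.002 -0.0003
```

The wrist moment is taken about 0.2 m up, so the earlier Ty came from Fx. With Fx near 0, Ty is also near 0 at pitch 0, which means the barrel lies flat. A yaw moment of -0.3 N m remains, so I'll trim yaw, lat and lon while ramping to 20 N.

```bash
cat > ramp.py <<'E'
from servo import *
def run(N,target,zmax=.2):
    c=json.load(open("c.json")); F,T=mean(3)
    for i in range(N):
        c["z"]-=np.clip((target-F[2])/30,-zmax,zmax); c["yaw"]+=np.clip(T[2]*.015,-.004,.004)
        c["lat"]+=np.clip(F[1]/40,-.1,.1); c["lon"]+=np.clip(F[0]/8,-.15,.15)
        c["z"]=max(c["z"],28.0)
        cmd(c,20); F,T=mean(4); print("   ",{k:round(float(v),4) for k,v in c.items()}, "Ty@contact",round(T[1]+.2*F[0],2))
    json.dump(c,open("c.json","w"))
E
python3 -c "
from ramp import *
run(10,20)"
```

```text
20.15 [524.34  32.52  29.77] F [ 0.7 -1.7  5.4] T [-0.34 -0.07 -0.27]
20.57 [524.26  32.59  29.65] F [-0.4 -1.   7.2] T [-0.23  0.09 -0.23]
    {'lat': 0.6035, 'lon': -0.4066, 'z': 28.9275, 'pitch': 0.0, 'yaw': -0.004} Ty@contact 0.02
20.98 [524.26  32.63  29.62] F [-1.1 -0.8  8.9] T [-0.18  0.25 -0.01]
    {'lat': 0.5773, 'lon': -0.4544, 'z': 28.7275, 'pitch': 0.0, 'yaw': -0.0074} Ty@contact 0.03
21.4 [524.26  32.65  29.61] F [-1.7 -0.7 10.2] T [-0.14  0.3   0.01]
    {'lat': 0.5579, 'lon': -0.5916, 'z': 28.5275, 'pitch': 0.0, 'yaw': -0.0076} Ty@contact -0.04
21.82 [524.27  32.63  29.59] F [-1.6 -0.2 12.2] T [-0.08  0.39 -0.01]
    {'lat': 0.5393, 'lon': -0.7416, 'z': 28.3275, 'pitch': 0.0, 'yaw': -0.0074} Ty@contact 0.07
22.23 [524.32  32.62  29.6 ] F [-2.2 -0.4 13.3] T [-0.02  0.42  0.03]
    {'lat': 0.5355, 'lon': -0.8916, 'z': 28.1275, 'pitch': 0.0, 'yaw': -0.0076} Ty@contact -0.02
22.65 [524.27  32.62  29.58] F [-2.2  0.3 14. ] T [-0.    0.37 -0.05]
    {'lat': 0.5243, 'lon': -1.0416, 'z': 28.0, 'pitch': 0.0, 'yaw': -0.0071} Ty@contact -0.07
23.07 [524.29  32.6   29.58] F [-1.1  0.2 13.3] T [-0.02  0.27  0.04]
    {'lat': 0.531, 'lon': -1.1916, 'z': 28.0, 'pitch': 0.0, 'yaw': -0.0079} Ty@contact 0.05
23.48 [524.3   32.59  29.59] F [-0.3  0.1 12.8] T [-0.04  0.13 -0.06]
    {'lat': 0.5363, 'lon': -1.3293, 'z': 28.0, 'pitch': 0.0, 'yaw': -0.0073} Ty@contact 0.06
23.9 [524.27  32.61  29.57] F [-0.2 -0.1 12.4] T [-0.07  0.11  0.07]
    {'lat': 0.5377, 'lon': -1.3707, 'z': 28.0, 'pitch': 0.0, 'yaw': -0.0083} Ty@contact 0.07
24.32 [524.3   32.64  29.59] F [-0.4 -0.5 12.2] T [-0.03  0.07 -0.05]
    {'lat': 0.5346, 'lon': -1.3979, 'z': 28.0, 'pitch': 0.0, 'yaw': -0.0072} Ty@contact 0.0
```

Forces are balanced. I'll finish the ramp and check with a picture.

```bash
sed -i 's/28\.0)/26.0)/' ramp.py; python3 - <<'E'
from ramp import *
run(10,19.3)
s,_,_=st("end")
ims=[]
for nm in("scene","side"):
    K,P=cam(nm); u,v=proj(K,P,np.array([p[0],p[1],50])).astype(int); im=eyes.snapshot(nm); ims.append(cv2.resize(im[v-50:v+50,u-65:u+65],(400,308),interpolation=cv2.INTER_CUBIC))
w=cv2.resize(eyes.snapshot("wrist"),(384,288)); c=np.zeros((596,800,3),np.uint8); c[:308]=np.hstack(ims); c[308:,:384]=w
cv2.imwrite("pics/end.png",c[:,:,::-1])
E
```

```text
24.44 [524.28  32.62  29.58] F [-0.1 -0.7 12.7] T [-0.05  0.1  -0.07]
24.86 [524.28  32.63  29.56] F [-1.3  0.1 14.3] T [-0.02  0.29  0.07]
    {'lat': 0.5168, 'lon': -1.4128, 'z': 27.8, 'pitch': 0.0, 'yaw': -0.0081} Ty@contact 0.03
25.27 [524.32  32.6   29.55] F [-1.   0.1 15.7] T [ 0.02  0.27 -0.03]
    {'lat': 0.5194, 'lon': -1.5628, 'z': 27.6323, 'pitch': 0.0, 'yaw': -0.0071} Ty@contact 0.07
25.69 [524.32  32.61  29.54] F [-0.6  0.2 16.1] T [0.02 0.28 0.  ]
    {'lat': 0.5222, 'lon': -1.6911, 'z': 27.5112, 'pitch': 0.0, 'yaw': -0.0076} Ty@contact 0.16
26.11 [524.31  32.62  29.54] F [-1.   0.2 16.6] T [ 0.06  0.3  -0.03]
    {'lat': 0.5271, 'lon': -1.766, 'z': 27.404, 'pitch': 0.0, 'yaw': -0.0075} Ty@contact 0.09
26.52 [524.32  32.62  29.54] F [-1.  -0.1 17.4] T [0.06 0.32 0.05]
    {'lat': 0.5315, 'lon': -1.8944, 'z': 27.3134, 'pitch': 0.0, 'yaw': -0.0079} Ty@contact 0.11
26.94 [524.33  32.61  29.55] F [-1.3  0.4 17.2] T [ 0.08  0.22 -0.06]
    {'lat': 0.5299, 'lon': -2.0236, 'z': 27.2494, 'pitch': 0.0, 'yaw': -0.0072} Ty@contact -0.05
27.36 [524.34  32.63  29.54] F [-0.5  0.2 17.6] T [0.05 0.15 0.04]
    {'lat': 0.54, 'lon': -2.1736, 'z': 27.1797, 'pitch': 0.0, 'yaw': -0.0081} Ty@contact 0.04
27.77 [524.33  32.66  29.53] F [-0.5  0.4 17.8] T [ 0.07  0.15 -0.07]
    {'lat': 0.5461, 'lon': -2.2375, 'z': 27.1241, 'pitch': 0.0, 'yaw': -0.0075} Ty@contact 0.05
28.19 [524.34  32.6   29.54] F [-0.5  0.3 17.9] T [0.06 0.17 0.07]
    {'lat': 0.5555, 'lon': -2.2945, 'z': 27.0757, 'pitch': 0.0, 'yaw': -0.0085} Ty@contact 0.08
28.61 [524.34  32.61  29.54] F [-0.3  0.3 18. ] T [ 0.1   0.09 -0.04]
    {'lat': 0.5634, 'lon': -2.3522, 'z': 27.0302, 'pitch': 0.0, 'yaw': -0.0074} Ty@contact 0.02
end 28.61 [524.34  32.61  29.54] Fseat [-0.2 -1.  17.8] T [ 0.1   0.13 -0.07] w 34.3 61.7
```

View pics/end.png

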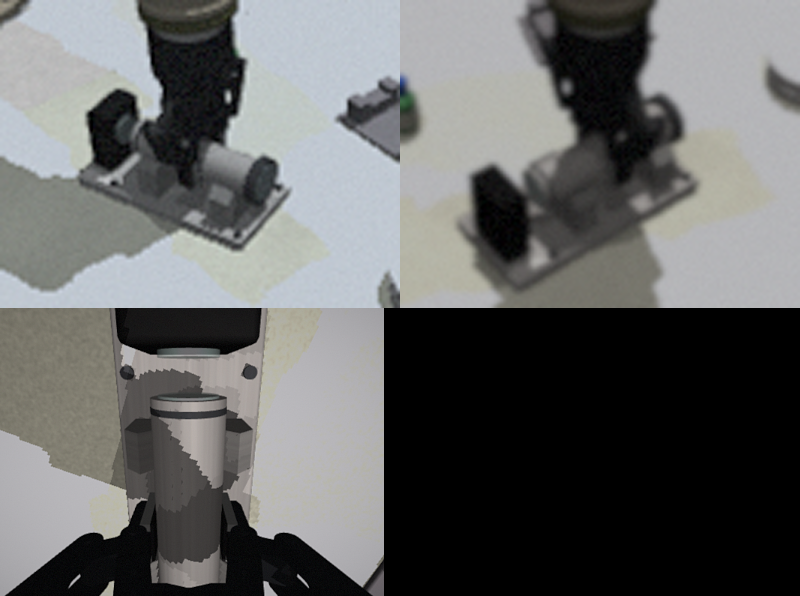

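The picture shows the barrel lying in the V between the pieces, with the collar at the end away from the post and the bare end overhanging near (188,400). I'll nudge slightly and hand in.

```bash
python3 - <<'E'
from servo import *
c=json.load(open("c.json")); c["z"]-=.12; cmd(c,20); mean(8); print(r.hand_in())
E
```

```text
29.34 [524.35  32.62  29.54] F [-1.1  0.7 19.6] T [ 0.09  0.24 -0.04]
the job is handed in; nothing more can be done
None
```

The collared barrel lies flat in the V-block, collar away from the sensor post and centred lengthwise to within about 1 mm by my measurement. It was handed in at 29.3 s, still gripped and pressed down with about 20 N (19.6 N at the wrist, under 1.5 N sideways).

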